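# Grease and move the lock of a carburettor cradle by one hole

## Task

Widen the carburettor cradle by one hole: take the brush out of its block, dip its tip deep into the grease pot, dab it onto the rail's next hole (the first one beside the sliding section on the side away from the fixed saddle), and stand the brush back in its block. Then pull up the knob of the lock plunger, slide the section to that hole and let the pin go fully home, and finish while still gripping the knob, with the pin held in the hole. Leave the other things on the bench where they are and the pot upright in its place.

Things in the scene. Friction and masses are not known exactly. Their poses are not given: they have to be found in the camera images.
- stand: carburettor cradle, fixed to the bench: a perforated flat-topped rail 40 wide and 270 long running along its own y axis (from y = -145 to +125), its top 60 above the bench; z up; origin on the bench under the rail's centre line. Four 12 holes in the top at y = -70, -20, +30 and +80 (pitch 50). A dark upright saddle with a rubber V (fixed saddle) stands beside the rail at x = +62, y = -125, 125 high. The lock pin starts in the hole at y = -20. Rail feet 20 high. Sizes in mm.
- section (a joint): position of the sliding section along the rail, m: 0 at the start (pin in the hole at y = -20 of the cradle), +0.050 with the pin in the next hole, growing away from the fixed saddle; range -0.055 to +0.103; slides with about 2 N of friction when the pin is lifted. The section is a grey sleeve 56 wide and 50 long over the rail, top 68 above the bench, with its own V saddle (125 high) 62 to the +x side of the rail's centre line. Sizes in mm unless marked m.
- plunger (a joint): lift of the lock plunger, m: 0 with the pin fully home in a hole, about 0.009 with the pin resting on top of the rail, 0.014 at its upper stop. A spring pulls it down with 6 N at 0 and 9 N at the top. The pin is 8 thick with a round tip, so it has 2 of play to each side in a hole. Sizes in mm unless marked m.
- knob_mid (a point): middle of the lock plunger's knob, on top of the sliding section: an upright black cylinder 26 in diameter and 24 high, its middle 100 above the bench when the pin is home; below it a 20 wide boss rising to 84. It moves with the plunger and the section; its frame is that of the cradle. Sizes in mm.
- next_hole (a point): centre of the mouth of the next hole, in the rail's top face (60 above the bench), 50 along the rail from the starting pin, on the side away from the fixed saddle; its frame is that of the cradle. Sizes in mm.
- holder: wooden brush block, 60 x 60 x 70 high, fixed to the bench; origin at the centre of its underside; a vertical through hole 25 wide in the middle of its top, in which the brush stands, tip down, its collar resting on the top. Sizes in mm.
- brush_mid (a point): middle of the grip part of the grease brush, which is upright at the start: a dark wooden round handle 16 in diameter, 69 long, above a collar 34 wide and 6 high; this point is on its axis, 42 above the underside of the collar (112 above the bench when seated in the block), 33 below the top end, and 97 above the tip of the brush. z along the brush, away from the tip. Sizes in mm.
- brush_tip (a point): tip of the stiff (rigid) brush head, which is 14 in diameter (10 at the very tip) and reaches 55 below the underside of the collar. Sizes in mm.
- pot: grease pot: small open aluminium pot, 66 across the rim, 60 inside, 45 high, loose; origin at the centre of its underside. Sizes in mm.
- pot_floor (a point): centre of the pot's inner floor, 5 above the bench. Sizes in mm.
- carburettor: a bystander: single dark carburettor body with a round aluminium bowl on top, about 115 x 75 x 90, loose; origin at the centre of its underside. Sizes in mm.
- jetbox_a: a bystander: small open clear box with brass jets, 62 x 54 x 16, loose; origin at the centre of its underside. Sizes in mm.
- jetbox_b: a bystander: another such box, 62 x 54 x 16, loose; origin at the centre of its underside. Sizes in mm.
- loupe: a bystander: folding steel magnifier, about 73 long, 14 high, loose; origin at the centre of its underside, on the axis of the round lens. Sizes in mm.
- driver: a bystander: screwdriver with a black handle, lying, loose; origin at the centre of its underside. Sizes in mm.
- screw_dish: a bystander: steel dish of screws, 90 across, 20 high, loose; origin at the centre of its underside. Sizes in mm.
Mind the look-alikes: they are no part of the job. Of the things that look like the part that bears brush_mid, the largest one is meant.

How it is judged:
By the outcome, as a careful person would: the job done as asked, in the order asked, and still so for the second after the job is handed in, while the arm keeps its last pose, push and grip.
It also fails if it takes over 56 s, if anything falls off the work surface, if the arm or the gripper's body presses on something with over 40 N, if the wrist force passes 120 N, or if a joint passes its speed limit or range.

## Robot

A 6-joint arm with a two-finger parallel gripper is mounted at the origin on the work surface. World frame = base frame: x ahead of the robot, y to its left, z up, the work surface at z = 0. Lengths are in m, angles in degrees, forces in N, time in s.
With the tool pointing down it reaches from about 0.4 to 0.825 m from the base axis. Payload 7 kg.
Tool frame: the origin (TCP) lies at the very end of the fingers, on their centre line; the grasp point (between the pads) lies 19 mm behind it; z points along the fingers, x is the direction in which the jaws open and shut, and the axes are right-handed (so a half turn about z gives the same grasp; the last joint's range is limited). The gripper opens to 88 mm and grips with 3 to 60 N. Pads are 19 mm wide; open, the fingers measure 130 mm over their backs; the gripper's body (78 mm by 193 mm) begins 47 mm behind the grasp point.
Start: joints at [83.256, 20.546, 0.682, 0, -70.136, -16.507], TCP at [0.266, 0.62, 0.227] pointing down, gripper open.
Joint ranges: [-176.03, 176.03], [-82.01, 121.73], [-58.28, 71.71], [-173.87, 95.51], [-174.79, -0.11], [-173.66, 173.66]. Speed limits (degrees/s): [136.94, 136.94, 172.46, 180, 180, 180].

## Interface

Orientations are given as [roll, pitch, yaw] about the fixed x, y, z axes, in that order (R = Rz(yaw) Ry(pitch) Rx(roll)).
In Python, from plant import get_state, optics, order, finder gives the robot as it stands.
- The arm moves only by the shell command python3 -m crank 'ROWS' [FORCE]. ROWS is JSON, a list of rows, each an object of numbers: "dx", "dy", "dz": the shift along the tool's x, y, z in mm; "wx", "wy", "wz": the turn, a rotation vector about the tool's x, y, z in degrees; "hand": the opening in per cent of the stroke, from 0 (shut) to 100 (fully open). A call has 1 to 10 rows; each row shifts and turns the commanded pose from where the row before left it, along the tool's axes as they then stand; what a row does not reach is not made up. A row lasts 1/8 s, in which the tool goes at most 62.5 mm and 10.7 degrees, less where a joint would pass 70% of its speed; a pose out of reach is approached as far as the arm can. A call is refused whole if a number of a shift passes 62.5 or a number of a turn 10.7, either way. A call with a gripper value outside its range is refused whole. The fingers move at their own pace and stop on an object; FORCE is the grip in N (left out, the last holds). Time passes only in rows, so rows that do not move let the fingers close. It gives the time, the measured TCP pose, the force and the opening at its end, in the units of the state.
- get_state(): the state, without advancing time (a new reading comes with each control period).
- optics.capture(name): name is "side" or "top"; returns the picture (400x640x3 uint8, blue, green, red); there is no depth.
- optics.calibration(name): a dict with "intrinsics" (3x3 intrinsics, pixels), "R" (3x3) and "t" (3): a world point X has camera coordinates R X + t. Camera axes: x right, y down, z forward; pixel columns grow to the right and rows downward; lengths in m; the calibration is good to about 2 mm. A picture is of the moment at which its call begins. calibration takes no time and is no camera call.
- order.close_job(): hands the job in, once; it reports no verdict.
Trained networks look in the newest picture that a camera, given by its name, has taken for a name from the list of things; names that differ only in an ending like _2 or _b are one class to them, and where a whole thing is asked for, a point or a joint stands for the part that bears it (a point fixed in the world has none). Each returns a list of dicts, best first, with "conf" (0 to 1); they miss things now and then, are a little off and sometimes report something else, mostly with a low value. They report only what shows in the picture. A call takes as long as a camera call. They do not tell look-alikes from the thing itself.
- finder.masks_of(thing, camera): "mask" (400x640 bool, what is visible of it) and "rect" ([centre column, centre row, width, height] in pixels, round what is visible of it).
- finder.place_of(thing, camera): "centre" ([column, row] in pixels: a listed point, or the origin of a listed thing).
The state is a dict: "time_s": time; "joints": joint angles; "qd": joint speeds; "joint_torque": joint torques, N m; "tcp_pos": TCP position; "eef_rot": TCP orientation; "contact_force": force on the tool from outside, world axes, zero at the start; "moment": the same for the moment, N m; "gripper_width": finger opening in m.
Only numpy, scipy, OpenCV 4.12 (cv2) and the standard library are available. Lean on these libraries where they do the work, as an engineer would, in place of code of your own. Each camera call takes 0.05 s, during which the arm holds its last target.

## Working session

There is one attempt and no reset: what is moved stays moved. The work goes in short steps, Python scripts to look and compute and a shell command to move; the robot and the scene stay as the last step left them, time stands still between calls to the robot, and variables do not carry over. Pictures are saved under pics/ and viewed, and the job is handed in when it is done.

```bash
ls; mkdir -p pics
python3 - <<'E'
from plant import get_state, optics, order, finder
import cv2
s=get_state();print({k:s[k] for k in('time_s','tcp_pos','eef_rot','gripper_width')})
for c in('side','top'):
    cv2.imwrite(f'pics/{c}0.png',optics.capture(c))
    k=optics.calibration(c);print(c,k)
E
```

```text
pics
{'time_s': 0.0, 'tcp_pos': array([0.26628605, 0.61973497, 0.22561538]), 'eef_rot': array([-1.79992710e+02, -9.51624217e-02, -1.13258018e+02]), 'gripper_width': 0.08743775144174387}
side {'intrinsics': array([[466.82934732,   0.        , 320.08791861],
       [  0.        , 466.82934732, 200.19394487],
       [  0.        ,   0.        ,   1.        ]]), 'R': array([[-0.99121087, -0.1322072 , -0.00471931],
       [-0.08564804,  0.6685089 , -0.73875589],
       [ 0.10082375, -0.73185867, -0.67395657]]), 't': array([0.55537286, 0.12136644, 1.10853267])}
top {'intrinsics': array([[372.09965583,   0.        , 312.61612667],
       [  0.        , 372.09965583, 197.72493754],
       [  0.        ,   0.        ,   1.        ]]), 'R': array([[-0.02515013, -0.99963805, -0.00955177],
       [-0.99854785,  0.02557576, -0.04741393],
       [ 0.04764106,  0.00834543, -0.99882966]]), 't': array([0.01199447, 0.55210574, 1.07382264])}
```

View pics/side0.png

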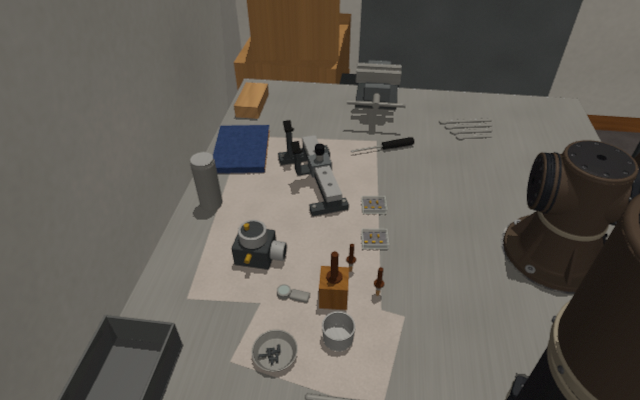

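View pics/top0.png

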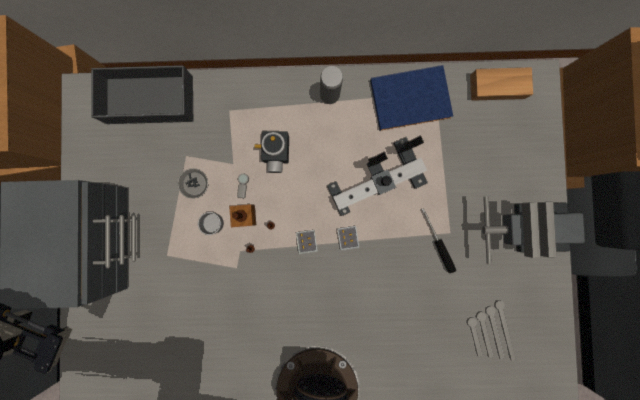

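Run:
```python
from plant import get_state, optics, order, finder
import numpy as np
for n in ['knob_mid','next_hole','brush_mid','brush_tip','holder','pot','pot_floor','stand']:
  for c in('side','top'):
    print(n,c,[(round(d['conf'],2),np.round(d['centre'],1).tolist()) for d in finder.place_of(n,c)][:5])
print(get_state()['time_s'])
```

```text
knob_mid side [(0.56, [320.6, 150.4])]
knob_mid top [(0.59, [387.0, 178.8])]
next_hole side []
next_hole top [(0.76, [367.0, 188.0])]
brush_mid side [(0.77, [335.7, 264.0]), (0.66, [285.1, 293.7]), (0.52, [352.1, 250.6]), (0.52, [381.8, 270.6])]
brush_mid top [(0.63, [268.1, 223.5]), (0.63, [248.2, 246.7]), (0.55, [239.9, 217.0])]
brush_tip side [(0.69, [350.4, 269.5]), (0.43, [378.5, 292.1])]
brush_tip top [(0.63, [197.4, 185.9])]
holder side [(0.66, [329.8, 296.4])]
holder top [(0.69, [243.5, 215.9])]
pot side [(0.93, [336.8, 336.6]), (0.43, [375.7, 208.4])]
pot top [(0.85, [210.9, 222.9]), (0.15, [435.0, 240.3])]
pot_floor side [(0.58, [337.1, 338.7])]
pot_floor top [(0.67, [215.2, 225.1])]
stand side [(0.68, [320.6, 185.8])]
stand top [(0.81, [372.8, 183.9])]
0.9
```

Run:
```python
import cv2,numpy as np
t=cv2.imread('pics/top0.png');s=cv2.imread('pics/side0.png')
a=cv2.resize(t[120:230,320:450],None,fx=5,fy=5,interpolation=cv2.INTER_CUBIC)
b=cv2.resize(t[165:265,190:290],None,fx=5,fy=5,interpolation=cv2.INTER_CUBIC)
cv2.imwrite('pics/ct.png',a);cv2.imwrite('pics/cb.png',b)
c=cv2.resize(s[235:355,270:400],None,fx=4.5,fy=4.5,interpolation=cv2.INTER_CUBIC)
d=cv2.resize(s[110:225,265:395],None,fx=5,fy=5,interpolation=cv2.INTER_CUBIC)
cv2.imwrite('pics/cs.png',c);cv2.imwrite('pics/cd.png',d)
```

```text
(no output)
```

View pics/ct.png

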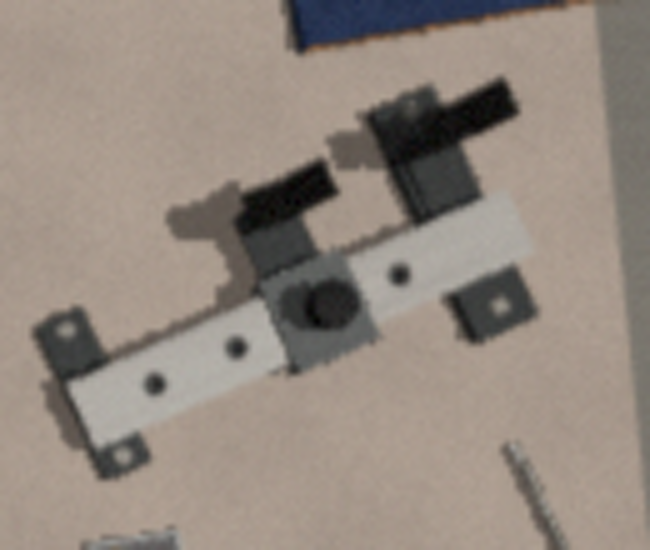

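View pics/cb.png

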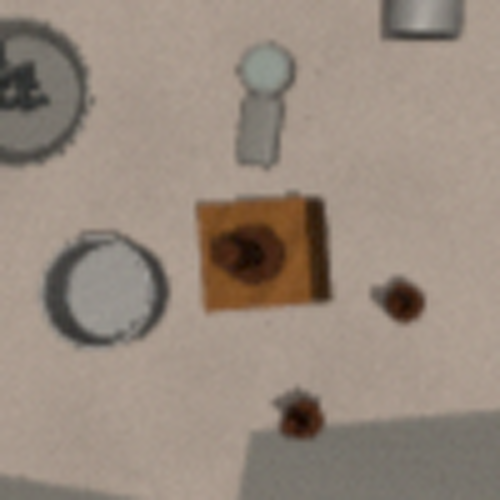

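View pics/cs.png

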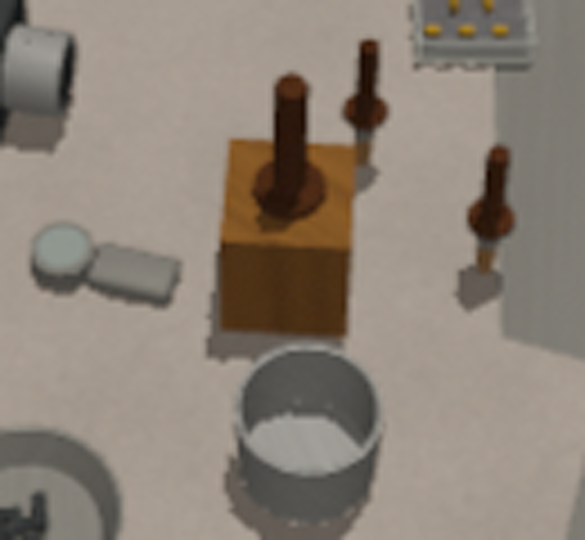

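View pics/cd.png

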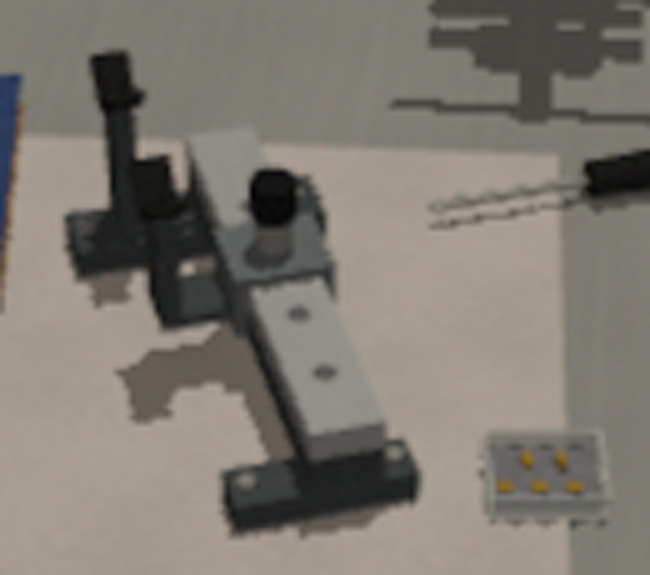

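```bash
cat > h.py <<'E'
from plant import get_state, optics, order, finder
import numpy as np, cv2
CAL={c:optics.calibration(c) for c in('side','top')}
def ray(c,p):
    k=CAL[c];d=np.linalg.inv(k['intrinsics'])@[p[0],p[1],1]
    return -k['R'].T@k['t'],k['R'].T@d
def plane(c,p,z):
    o,d=ray(c,p);return o+d*(z-o[2])/d[2]
def tri(ps,pt):
    A=np.zeros((3,3));b=np.zeros(3);R=[]
    for c,p in(('side',ps),('top',pt)):
        o,d=ray(c,p);d=d/np.linalg.norm(d);M=np.eye(3)-np.outer(d,d);A+=M;b+=M@o;R.append((o,d))
    x=np.linalg.solve(A,b)
    return x,[np.linalg.norm(np.cross(x-o,d))*1e3 for o,d in R]
def proj(c,X):
    k=CAL[c];q=k['intrinsics']@(k['R']@np.asarray(X)+k['t']);return q[:2]/q[2]
def cc(u,off,f): return [(u[i]+.5)/f-.5+off[i] for i in(0,1)]
E
python3 - <<'E'
from h import *
np.set_printoptions(precision=4,suppress=True)
T=lambda u:cc(u,(320,120),5)
S=lambda u:cc(u,(265,110),5)
t=cv2.imread('pics/top0.png',0).astype(float);s=cv2.imread('pics/side0.png',0).astype(float)
def dark(g,p,r=4):
    x,y=map(lambda v:int(round(v)),p);w=g[y-r:y+r+1,x-r:x+r+1];bg=np.percentile(w,70)
    m=np.clip(bg-w-15,0,None);Y,X=np.mgrid[y-r:y+r+1,x-r:x+r+1];return np.array([(m*X).sum(),(m*Y).sum()])/m.sum()
P={}
for n,u in dict(m70=(400,273),p30=(236,347),p80=(155,384)).items():
    p=dark(t,T(u)); P[n]=plane('top',p,.058);print('top',n,T(u),p,P[n])
for n,u in dict(p30=(299,314),p80=(325,372)).items():
    p=dark(s,S(u));print('side',n,S(u),p,plane('side',p,.058))
for nm in (('m70','p30'),('p30','p80'),('m70','p80')): print(np.linalg.norm(P[nm[0]]-P[nm[1]]))
d=P['p80']-P['m70'];print('rail y dir deg',np.degrees(np.arctan2(d[1],d[0])))
print('knob tri',tri([320.6,150.4],[387,178.8]), tri(S((273,196)),T((333,305))))
C=lambda u:cc(u,(270,235),4.5)
B=lambda u:cc(u,(190,165),5)
print('brush tri top end ',tri(C((291,84)),B((228,250))))
print('brush mid',tri([335.7,264.0],[239.9,217.0]))
for n,a,b in(('tipholder',None,None),):pass
print('collar',plane('side',C((288,190)),.073),plane('top',B((252,253)),.073))
# holder top corners
print('holdtop side',[plane('side',C(u),.07)[:2] for u in((230,142),(355,152),(350,248),(220,240))])
print('holdtop top',[plane('top',B(u),.07)[:2] for u in((198,203),(305,198),(313,300),(206,310))])
print('pot', plane('side',[336.8,336.6],0),plane('top',[210.9,222.9],0),'floor',plane('side',[337.1,338.7],.005),plane('top',[215.2,225.1],.005))
print('potrim',plane('side',C((310,410)),.045),plane('top',B((106,290)),.045))
E
```

```text
top m70 [399.6, 174.2] [399.4735 174.528 ] [ 0.6089 -0.2474  0.058 ]
top p30 [366.8, 189.0] [366.8905 189.1032] [ 0.5704 -0.1549  0.058 ]
top p80 [350.6, 196.4] [350.582  196.3982] [ 0.5511 -0.1087  0.058 ]
side p30 [324.4, 172.4] [324.2508 172.2633] [ 0.5696 -0.1555  0.058 ]
side p80 [329.6, 184.0] [329.4918 184.0299] [ 0.5501 -0.1094  0.058 ]
0.10019346973619685
0.05007207736127234
0.15026554709455792
rail y dir deg 112.63670628814457
knob tri (array([ 0.5903, -0.2059,  0.0916]), [np.float64(4.364343981366578), np.float64(4.364343981366596)]) (array([ 0.5891, -0.2018,  0.0995]), [np.float64(0.007620217078005368), np.float64(0.007620217077929374)])
brush tri top end  (array([0.5064, 0.197 , 0.1425]), [np.float64(1.2798951184500704), np.float64(1.2798951184503635)])
brush mid (array([0.5017, 0.1928, 0.1053]), [np.float64(0.42833910747307646), np.float64(0.42833910747267434)])
collar [0.5051 0.2005 0.073 ] [0.5063 0.199  0.073 ]
holdtop side [array([0.5355, 0.1734]), array([0.4766, 0.1718]), array([0.474 , 0.2271]), array([0.5325, 0.2302])]
holdtop top [array([0.5347, 0.2292]), array([0.536 , 0.1697]), array([0.4795, 0.1663]), array([0.4754, 0.2256])]
pot [0.4871 0.2931 0.    ] [0.4861 0.3004 0.    ] floor [0.4858 0.3008 0.005 ] [0.4794 0.2864 0.005 ]
potrim [0.4843 0.2963 0.045 ] [0.4876 0.2879 0.045 ]
```

Run:
```python
from h import *
from scipy.optimize import minimize
np.set_printoptions(precision=4,suppress=True)
M={c:max(finder.masks_of('pot',c),key=lambda d:d['conf']) for c in('side','top')}
print({c:(M[c]['conf'],M[c]['rect']) for c in M})
a=np.linspace(0,2*np.pi,60)
ring=lambda x,y,r,z:np.c_[x+r*np.cos(a),y+r*np.sin(a),np.full(60,z)]
def sil(c,x,y):
    P=np.r_[ring(x,y,.033,.045),ring(x,y,.031,0)]
    p=np.array([proj(c,q) for q in P]);h=cv2.convexHull((p*16).astype(np.int32)//1)
    m=np.zeros((400*4,640*4),np.uint8);cv2.fillConvexPoly(m,(h/4+2).astype(np.int32),1);return m
def f(v,cs):
    s=0
    for c in cs:
        m=sil(c,*v);g=cv2.resize(M[c]['mask'].astype(np.uint8),None,fx=4,fy=4,interpolation=cv2.INTER_NEAREST)
        s+=(m&g).sum()/(m|g).sum()
    return -s
for cs in(['side'],['top'],['side','top']):
    r=minimize(f,[.486,.293],args=(cs,),method='Nelder-Mead',options=dict(initial_simplex=[[.486,.293],[.494,.293],[.486,.301]],xatol=2e-4));print(cs,r.x,r.fun)
T=cv2.imread('pics/top0.png');S=cv2.imread('pics/side0.png')
for im,c in((T,'top'),(S,'side')):
    big=cv2.resize(im,None,fx=4,fy=4,interpolation=cv2.INTER_CUBIC)
    for X,rr,z,col in((r.x,.033,.045,(0,255,0)),(r.x,.030,.005,(0,0,255)),((.506,.199),.008,.145,(255,255,0)),((.506,.199),.017,.076,(255,0,255))):
        q=np.array([proj(c,w) for w in ring(*X,rr,z)]);cv2.polylines(big,[(q*4+1.5).astype(np.int32)],True,col,1)
    o=(190,165) if c=='top' else (270,235)
    cv2.imwrite(f'pics/ov_{c}.png',big[o[1]*4:o[1]*4+480,o[0]*4:o[0]*4+560])
for s,t in(((352,247),(270,225)),((381,269),(250,248))):print('decoy',tri(s,t))
```

```text
{'side': (0.69, [339.2, 331.6, 34.8, 38.9]), 'top': (0.89, [213.7, 224.7, 25.6, 22.5])}
['side'] [0.4846 0.2951] -0.9458271523542663
['top'] [0.4864 0.2942] -0.9566909364800402
['side', 'top'] [0.4856 0.2943] -1.8773528501977759
decoy (array([0.4757, 0.1162, 0.0759]), [np.float64(1.598842286772466), np.float64(1.5988422867723644)])
decoy (array([0.4126, 0.1719, 0.0783]), [np.float64(3.4156603719203913), np.float64(3.4156603719203757)])
```

View pics/ov_top.png

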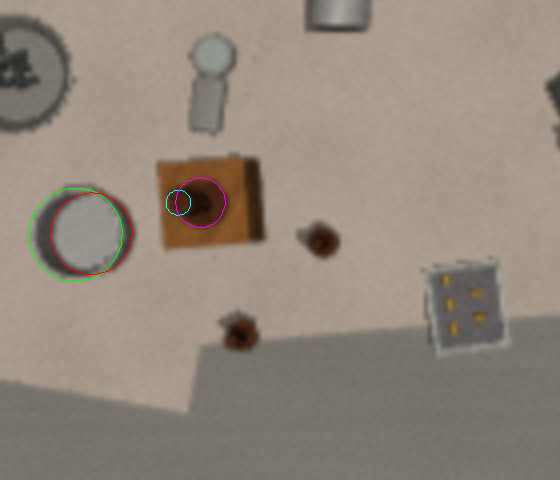

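View pics/ov_side.png

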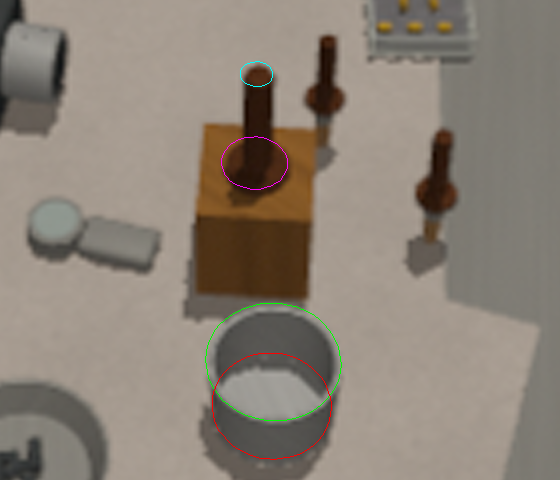

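```bash
cat >> h.py <<'E'
from scipy.spatial.transform import Rotation as Ro
np.set_printoptions(precision=4,suppress=True)
def plan(target,yaw,n,cur=None):
    s=get_state();p=np.array(s['tcp_pos']);R=Ro.from_euler('xyz',s['eef_rot'],degrees=True)
    if cur is not None:p,R=np.array(cur[0]),Ro.from_euler('xyz',[180,0,cur[1]],degrees=True)
    G=Ro.from_euler('xyz',[180,0,yaw],degrees=True)
    rv=(R.inv()*G).as_rotvec(degrees=True);print('pos',p,'total rotvec',rv,'world step',(np.array(target)-p)*1e3)
    for i in range(n):
        Ri=R*Ro.from_rotvec(rv*i/n,degrees=True)
        print(i,'d',np.round(Ri.inv().apply((np.array(target)-p)/n)*1e3,1),'w',np.round(rv/n,2))
E
python3 -c "
from h import *
plan([.505,.198,.200],-180,10)"
```

```text
pos [0.2665 0.6201 0.2266] total rotvec [ 0.0006 -0.0015 66.7474] world step [ 238.5427 -422.1409  -26.5767]
0 d [ 29.4 -38.6   2.7] w [ 0.   -0.    6.67]
1 d [ 24.7 -41.7   2.7] w [ 0.   -0.    6.67]
2 d [ 19.7 -44.3   2.7] w [ 0.   -0.    6.67]
3 d [ 14.4 -46.3   2.7] w [ 0.   -0.    6.67]
4 d [  8.9 -47.7   2.7] w [ 0.   -0.    6.67]
5 d [  3.3 -48.4   2.7] w [ 0.   -0.    6.67]
6 d [ -2.3 -48.4   2.7] w [ 0.   -0.    6.67]
7 d [ -8.  -47.8   2.7] w [ 0.   -0.    6.67]
8 d [-13.5 -46.6   2.7] w [ 0.   -0.    6.67]
9 d [-18.8 -44.7   2.7] w [ 0.   -0.    6.67]
```

```bash
python3 -m crank '[{"dx":29,"dy":-39,"dz":3,"wz":6.7},{"dx":25,"dy":-42,"dz":3,"wz":6.7},{"dx":20,"dy":-44,"dz":3,"wz":6.7},{"dx":14,"dy":-46,"dz":3,"wz":6.7},{"dx":9,"dy":-48,"dz":3,"wz":6.7},{"dx":3,"dy":-48,"dz":3,"wz":6.7},{"dx":-2,"dy":-48,"dz":3,"wz":6.7},{"dx":-8,"dy":-48,"dz":3,"wz":6.7},{"dx":-13,"dy":-47,"dz":3,"wz":6.7},{"dx":-19,"dy":-45,"dz":0,"wz":6.7}]' 40; python3 -m crank '[{},{}]'; python3 -c "
from h import *
plan([.505,.198,.093],-180,5);print(get_state()['joints'],get_state()['time_s'])
cv2.imwrite('pics/t1.png',optics.capture('top'));cv2.imwrite('pics/s1.png',optics.capture('side')[150:,200:500])"
```

```text
pos [0.2665 0.6201 0.2266] total rotvec [ 0.0006 -0.0015 66.7474] world step [ 238.5427 -422.1409 -133.5767]
0 d [ 58.7 -77.2  26.7] w [ 0.   -0.   13.35]
1 d [ 39.3 -88.6  26.7] w [ 0.   -0.   13.35]
2 d [ 17.8 -95.3  26.7] w [ 0.   -0.   13.35]
3 d [ -4.7 -96.9  26.7] w [ 0.   -0.   13.35]
4 d [-26.9 -93.2  26.7] w [ 0.   -0.   13.35]
[ 83.2562  20.5447   0.6822  -0.0015 -70.138  -16.5083] 1.0validation failed for argument at $[0]...
validation failed for argument at $[0]...
```

View pics/s1.png

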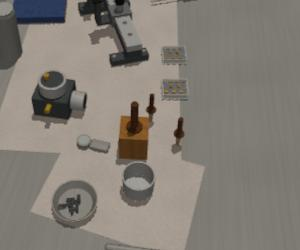

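The call was refused and nothing moved. Rows probably need every key, so I'll try a single small row with all of them.

```bash
python3 -m crank '[{"dx":29,"dy":-39,"dz":3,"wx":0,"wy":0,"wz":6.7,"hand":100}]' 40
```

```text
time_s: 1.23
tcp_pos: [0.2901, 0.5795, 0.2228]
eef_rot: [-180.0, 0.0, -119.9]
contact_force: [0.8, -1.1, 1.2]
gripper_width: 0.0876
```

```bash
python3 -m crank '[{"dx":25,"dy":-42,"dz":3,"wx":0,"wy":0,"wz":6.7,"hand":100},{"dx":20,"dy":-44,"dz":3,"wx":0,"wy":0,"wz":6.7,"hand":100},{"dx":14,"dy":-46,"dz":3,"wx":0,"wy":0,"wz":6.7,"hand":100},{"dx":9,"dy":-48,"dz":3,"wx":0,"wy":0,"wz":6.7,"hand":100},{"dx":3,"dy":-48,"dz":3,"wx":0,"wy":0,"wz":6.7,"hand":100},{"dx":-2,"dy":-48,"dz":3,"wx":0,"wy":0,"wz":6.7,"hand":100},{"dx":-8,"dy":-48,"dz":3,"wx":0,"wy":0,"wz":6.7,"hand":100},{"dx":-13,"dy":-47,"dz":3,"wx":0,"wy":0,"wz":6.7,"hand":100},{"dx":-19,"dy":-45,"dz":0,"wx":0,"wy":0,"wz":6.7,"hand":100},{"dx":0,"dy":0,"dz":0,"wx":0,"wy":0,"wz":0,"hand":100}]' 40;  python3 -c "
from h import *
plan([.505,.198,.093],-180,5);print(get_state()['joints'],get_state()['time_s'])
cv2.imwrite('pics/t1.png',optics.capture('top')[100:300,130:430]);cv2.imwrite('pics/s1.png',optics.capture('side')[150:,200:500])"
```

```text
time_s: 2.48
tcp_pos: [0.505, 0.1946, 0.1996]
eef_rot: [-180.0, -0.0, 179.5]
contact_force: [-0.1, 1.2, -0.2]
gripper_width: 0.0879
pos [0.505  0.1946 0.1996] total rotvec [-0.0162 -0.0022 -0.544 ] world step [  -0.0224    3.3563 -106.5795]
0 d [ 0.   0.7 21.3] w [-0.   -0.   -0.11]
1 d [ 0.   0.7 21.3] w [-0.   -0.   -0.11]
2 d [ 0.   0.7 21.3] w [-0.   -0.   -0.11]
3 d [ 0.   0.7 21.3] w [-0.   -0.   -0.11]
4 d [ 0.   0.7 21.3] w [-0.   -0.   -0.11]
[ 41.8405   9.1352 -18.5207   0.0119 -62.3566 -42.3899] 2.475
```

View pics/s1.png

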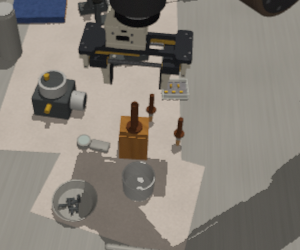

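```bash
python3 -c "
from h import *
for X in([.505,.1946,.1996],[.46,.1946,.1996],[.55,.1946,.1996]):print(proj('side',X)-[200,150],proj('top',X)-[130,100])"
```

```text
[134.9744  82.3297] [101.1213 115.6459]
[158.7682  84.5451] [101.3957 134.3081]
[111.4241  80.137 ] [100.8482  97.0724]
```

View pics/t1.png

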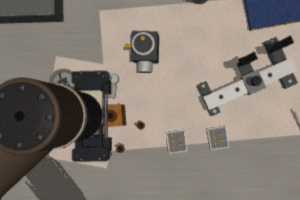

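The fingers straddle the brush as predicted (side crop, tips on row ~81). I'll descend and grip.

```bash
python3 -m crank '[{"dx":0,"dy":1,"dz":25,"wx":0,"wy":0,"wz":0,"hand":100},{"dx":0,"dy":1,"dz":25,"wx":0,"wy":0,"wz":0,"hand":100},{"dx":0,"dy":1,"dz":25,"wx":0,"wy":0,"wz":0,"hand":100},{"dx":0,"dy":0,"dz":20,"wx":0,"wy":0,"wz":0,"hand":100},{"dx":0,"dy":0,"dz":12,"wx":0,"wy":0,"wz":0,"hand":100},{"dx":0,"dy":0,"dz":0,"wx":0,"wy":0,"wz":0,"hand":0},{"dx":0,"dy":0,"dz":0,"wx":0,"wy":0,"wz":0,"hand":0},{"dx":0,"dy":0,"dz":0,"wx":0,"wy":0,"wz":0,"hand":0},{"dx":0,"dy":0,"dz":0,"wx":0,"wy":0,"wz":0,"hand":0},{"dx":0,"dy":0,"dz":0,"wx":0,"wy":0,"wz":0,"hand":0}]' 40;  python3 -c "
from h import *
print(get_state()['gripper_width'])
a=cv2.resize(optics.capture('top')[165:265,190:290],None,fx=4,fy=4);b=cv2.resize(optics.capture('side')[210:350,270:400],None,fx=4,fy=4)
cv2.imwrite('pics/b2.png',b);cv2.imwrite('pics/a2.png',a)"
```

```text
time_s: 3.82
tcp_pos: [0.5042, 0.2002, 0.0928]
eef_rot: [180.0, 0.0, 179.7]
contact_force: [0.1, -1.1, 0.7]
gripper_width: 0.0429
0.04287744611244845
```

View pics/b2.png

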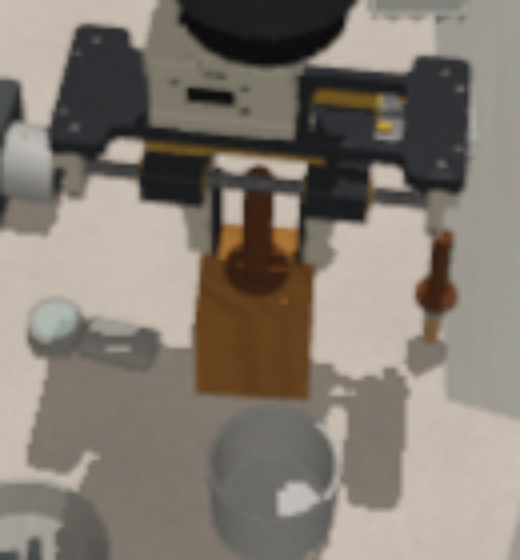

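Still closing, with the brush centred between the fingers (crop ~258,230).

```bash
python3 -m crank '[{"dx":0,"dy":0,"dz":0,"wx":0,"wy":0,"wz":0,"hand":0},{"dx":0,"dy":0,"dz":0,"wx":0,"wy":0,"wz":0,"hand":0},{"dx":0,"dy":0,"dz":0,"wx":0,"wy":0,"wz":0,"hand":0},{"dx":0,"dy":0,"dz":0,"wx":0,"wy":0,"wz":0,"hand":0}]' 40; python3 -m crank '[{"dx":0,"dy":0,"dz":0,"wx":0,"wy":0,"wz":0,"hand":0},{"dx":0,"dy":0,"dz":-5,"wx":0,"wy":0,"wz":0,"hand":0},{"dx":0,"dy":0,"dz":-15,"wx":0,"wy":0,"wz":0,"hand":0},{"dx":0,"dy":0,"dz":-30,"wx":0,"wy":0,"wz":0,"hand":0},{"dx":0,"dy":0,"dz":-30,"wx":0,"wy":0,"wz":0,"hand":0},{"dx":0,"dy":0,"dz":0,"wx":0,"wy":0,"wz":0,"hand":0}]' 40;  python3 -c "
from h import *
print(get_state()['gripper_width'])
a=cv2.resize(optics.capture('top')[165:265,190:290],None,fx=4,fy=4);b=cv2.resize(optics.capture('side')[170:350,270:400],None,fx=4,fy=4,interpolation=2)[:,:]
cv2.imwrite('pics/b3.png',b[:600]);cv2.imwrite('pics/a3.png',a)
plan([.4856,.2945,.170],180,4)"
```

```text
time_s: 4.42
tcp_pos: [0.504, 0.2002, 0.0925]
eef_rot: [-180.0, -0.0, 179.7]
contact_force: [0.3, -0.5, -0.1]
gripper_width: 0.0152
time_s: 5.18
tcp_pos: [0.5056, 0.2012, 0.1763]
eef_rot: [179.8, 0.3, 179.8]
contact_force: [-0.1, -0.2, -0.8]
gripper_width: 0.0153
0.015295868625489758
pos [0.5041 0.2003 0.1735] total rotvec [ 0.0676  0.0566 -0.2568] world step [-18.4731  94.1861  -3.4559]
0 d [ 4.7 23.5  0.9] w [ 0.02  0.01 -0.06]
1 d [ 4.7 23.5  0.9] w [ 0.02  0.01 -0.06]
2 d [ 4.7 23.5  0.9] w [ 0.02  0.01 -0.06]
3 d [ 4.6 23.5  0.9] w [ 0.02  0.01 -0.06]
```

View pics/b3.png

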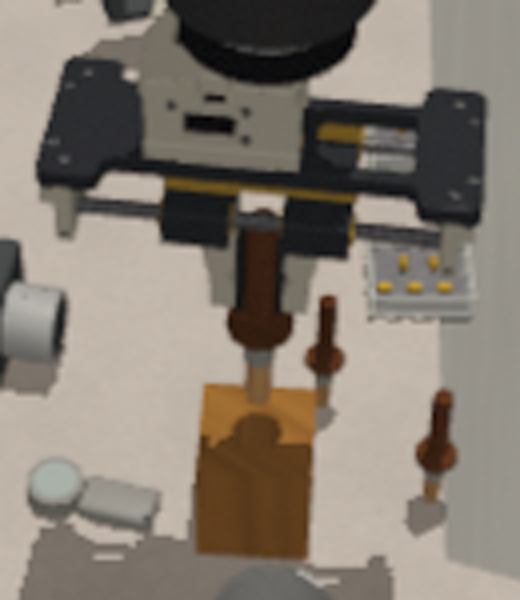

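```bash
python3 -c "
from h import *
print(get_state()['tcp_pos'],plane('side',cc((259,402),(270,170),4),.096))
print(plane('side',cc((261,216),(270,170),4),.096+.130))"
```

```text
[0.5041 0.2003 0.1735] [0.5037 0.2013 0.096 ]
[0.5053 0.1977 0.226 ]
```

```bash
python3 -m crank '[{"dx":5,"dy":24,"dz":0,"wx":0,"wy":0,"wz":0,"hand":0},{"dx":5,"dy":24,"dz":0,"wx":0,"wy":0,"wz":0,"hand":0},{"dx":5,"dy":24,"dz":0,"wx":0,"wy":0,"wz":0,"hand":0},{"dx":4,"dy":22,"dz":0,"wx":0,"wy":0,"wz":0,"hand":0},{"dx":0,"dy":0,"dz":0,"wx":0,"wy":0,"wz":0,"hand":0},{"dx":0,"dy":0,"dz":20,"wx":0,"wy":0,"wz":0,"hand":0}]' 40;  python3 -c "
from h import *
a=cv2.resize(optics.capture('top')[165:265,190:290],None,fx=4,fy=4);b=cv2.resize(optics.capture('side')[230:370,270:400],None,fx=4,fy=4,interpolation=2)[:,:]
cv2.imwrite('pics/b4.png',b[:600]);cv2.imwrite('pics/a4.png',a)
plan([.4856,.2945,.086],180,4)"
```

```text
time_s: 6.02
tcp_pos: [0.486, 0.2949, 0.1533]
eef_rot: [179.9, 0.1, 179.8]
contact_force: [0.2, 0.2, -0.8]
gripper_width: 0.0156
pos [0.4843 0.293  0.1504] total rotvec [-0.1557 -0.1796 -0.2831] world step [  1.3294   1.5389 -64.4478]
0 d [-0.4  0.4 16.1] w [-0.04 -0.04 -0.07]
1 d [-0.4  0.4 16.1] w [-0.04 -0.04 -0.07]
2 d [-0.4  0.4 16.1] w [-0.04 -0.04 -0.07]
3 d [-0.3  0.4 16.1] w [-0.04 -0.04 -0.07]
```

View pics/b4.png

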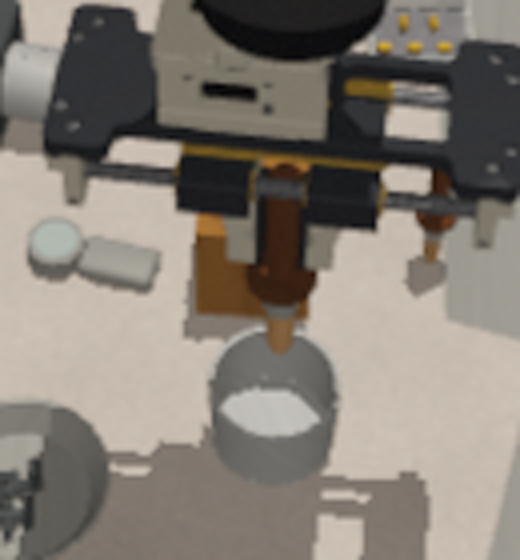

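The tip is above the pot opening (crop 280,350). Now dipping.

```bash
python3 -m crank '[{"dx":0,"dy":0,"dz":20,"wx":0,"wy":0,"wz":0,"hand":0},{"dx":0,"dy":0,"dz":20,"wx":0,"wy":0,"wz":0,"hand":0},{"dx":0,"dy":0,"dz":16,"wx":0,"wy":0,"wz":0,"hand":0},{"dx":0,"dy":0,"dz":6,"wx":0,"wy":0,"wz":0,"hand":0},{"dx":0,"dy":0,"dz":2,"wx":0,"wy":0,"wz":0,"hand":0},{"dx":0,"dy":0,"dz":0,"wx":0,"wy":0,"wz":0,"hand":0},{"dx":0,"dy":0,"dz":0,"wx":0,"wy":0,"wz":0,"hand":0}]' 40;  python3 -c "
from h import *
print(get_state()['tcp_pos'],get_state()['contact_force'])
b=cv2.resize(optics.capture('side')[230:370,270:400],None,fx=4,fy=4,interpolation=2)[:,:]
cv2.imwrite('pics/b5.png',b[:600])"
```

```text
time_s: 7.0
tcp_pos: [0.4857, 0.2945, 0.0892]
eef_rot: [180.0, 0.0, 179.8]
contact_force: [0.0, 0.4, 0.7]
gripper_width: 0.0152
[0.4857 0.2945 0.0892] [0.0278 0.3682 0.6544]
```

View pics/b5.png

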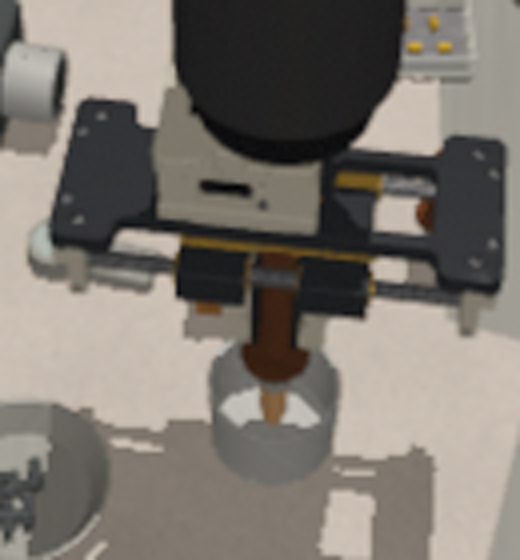

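```bash
python3 -m crank '[{"dx":0,"dy":0,"dz":2,"wx":0,"wy":0,"wz":0,"hand":0},{"dx":0,"dy":0,"dz":2,"wx":0,"wy":0,"wz":0,"hand":0},{"dx":0,"dy":0,"dz":0,"wx":0,"wy":0,"wz":0,"hand":0},{"dx":0,"dy":0,"dz":0,"wx":0,"wy":0,"wz":0,"hand":0},{"dx":0,"dy":0,"dz":0,"wx":0,"wy":0,"wz":0,"hand":0}]' 40; python3 -m crank '[{"dx":0,"dy":0,"dz":-15,"wx":0,"wy":0,"wz":0,"hand":0},{"dx":0,"dy":0,"dz":-40,"wx":0,"wy":0,"wz":0,"hand":0},{"dx":0,"dy":0,"dz":-40,"wx":0,"wy":0,"wz":0,"hand":0},{"dx":0,"dy":0,"dz":-20,"wx":0,"wy":0,"wz":0,"hand":0}]' 40; python3 -c "
from h import *
plan([.570,-.1552,.195],180,9)
plan([.570,-.1552,.195],180,10)"
```

```text
time_s: 7.68
tcp_pos: [0.4855, 0.2943, 0.0846]
eef_rot: [180.0, 0.0, 179.7]
contact_force: [1.0, -0.6, -0.4]
gripper_width: 0.0151
time_s: 8.18
tcp_pos: [0.4863, 0.2949, 0.2034]
eef_rot: [179.8, 0.2, 179.8]
contact_force: [-0.1, 0.0, -0.5]
gripper_width: 0.0152
pos [0.4863 0.2949 0.2034] total rotvec [ 0.1702  0.1863 -0.233 ] world step [  83.6631 -450.1409   -8.4059]
0 d [ -9.5 -50.    0.8] w [ 0.02  0.02 -0.03]
1 d [ -9.5 -50.    0.8] w [ 0.02  0.02 -0.03]
2 d [ -9.5 -50.    0.8] w [ 0.02  0.02 -0.03]
3 d [ -9.4 -50.    0.9] w [ 0.02  0.02 -0.03]
4 d [ -9.4 -50.    0.9] w [ 0.02  0.02 -0.03]
5 d [ -9.4 -50.    0.9] w [ 0.02  0.02 -0.03]
6 d [ -9.4 -50.    0.9] w [ 0.02  0.02 -0.03]
7 d [ -9.3 -50.    0.9] w [ 0.02  0.02 -0.03]
8 d [ -9.3 -50.    0.9] w [ 0.02  0.02 -0.03]
pos [0.4863 0.2949 0.2034] total rotvec [ 0.1702  0.1863 -0.233 ] world step [  83.6631 -450.1409   -8.4059]
0 d [ -8.5 -45.    0.7] w [ 0.02  0.02 -0.02]
1 d [ -8.5 -45.    0.7] w [ 0.02  0.02 -0.02]
2 d [ -8.5 -45.    0.8] w [ 0.02  0.02 -0.02]
3 d [ -8.5 -45.    0.8] w [ 0.02  0.02 -0.02]
4 d [ -8.5 -45.    0.8] w [ 0.02  0.02 -0.02]
5 d [ -8.5 -45.    0.8] w [ 0.02  0.02 -0.02]
6 d [ -8.4 -45.    0.8] w [ 0.02  0.02 -0.02]
7 d [ -8.4 -45.    0.8] w [ 0.02  0.02 -0.02]
8 d [ -8.4 -45.    0.8] w [ 0.02  0.02 -0.02]
9 d [ -8.4 -45.    0.8] w [ 0.02  0.02 -0.02]
```

```bash
python3 -m crank '[{"dx":-8.5,"dy":-45,"dz":0,"wx":0,"wy":0,"wz":0,"hand":0},{"dx":-8.5,"dy":-45,"dz":0,"wx":0,"wy":0,"wz":0,"hand":0},{"dx":-8.5,"dy":-45,"dz":0,"wx":0,"wy":0,"wz":0,"hand":0},{"dx":-8.5,"dy":-45,"dz":0,"wx":0,"wy":0,"wz":0,"hand":0},{"dx":-8.5,"dy":-45,"dz":0,"wx":0,"wy":0,"wz":0,"hand":0},{"dx":-8.5,"dy":-45,"dz":0,"wx":0,"wy":0,"wz":0,"hand":0},{"dx":-8.5,"dy":-45,"dz":0,"wx":0,"wy":0,"wz":0,"hand":0},{"dx":-8.5,"dy":-45,"dz":0,"wx":0,"wy":0,"wz":0,"hand":0},{"dx":-8,"dy":-45,"dz":0,"wx":0,"wy":0,"wz":0,"hand":0},{"dx":-8,"dy":-45,"dz":0,"wx":0,"wy":0,"wz":0,"hand":0}]' 40; python3 -m crank '[{"dx":0,"dy":0,"dz":15,"wx":0,"wy":0,"wz":0,"hand":0},{"dx":0,"dy":0,"dz":15,"wx":0,"wy":0,"wz":0,"hand":0},{"dx":0,"dy":0,"dz":0,"wx":0,"wy":0,"wz":0,"hand":0}]' 40;  python3 -c "
from h import *
print(get_state()['joints'])
a=cv2.resize(optics.capture('top')[120:230,320:450],None,fx=4,fy=4);b=cv2.resize(optics.capture('side')[60:210,265:395],None,fx=4,fy=4,interpolation=2)[:,:]
cv2.imwrite('pics/b6.png',b[:600]);cv2.imwrite('pics/a6.png',a)
plan([.570,-.1552,.1375],180,1)"
```

```text
time_s: 9.43
tcp_pos: [0.5678, -0.1577, 0.201]
eef_rot: [-180.0, 0.1, 179.8]
contact_force: [0.1, 1.0, 0.2]
gripper_width: 0.0154
time_s: 9.8
tcp_pos: [0.5664, -0.1552, 0.1683]
eef_rot: [180.0, -0.2, 179.8]
contact_force: [-0.4, -0.4, -0.5]
gripper_width: 0.0154
[  3.7244  14.9992 -15.2453  -0.0253 -59.9094  -3.9106]
pos [ 0.5676 -0.1553  0.1698] total rotvec [-0.013  -0.006  -0.1599] world step [  2.4264   0.06   -32.3232]
0 d [-2.4  0.1 32.3] w [-0.01 -0.01 -0.16]
```

View pics/b6.png

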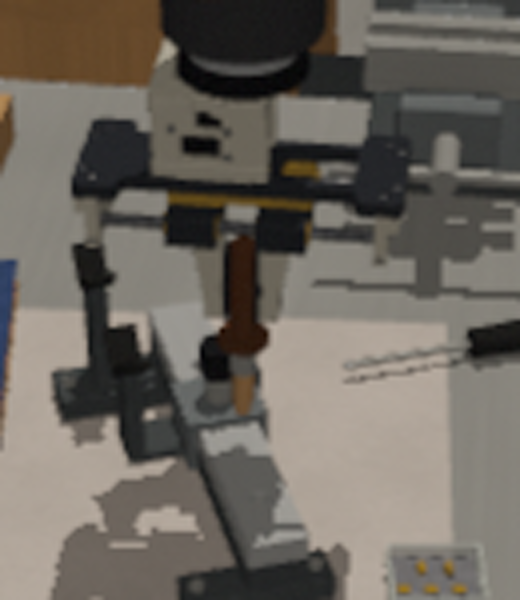

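```bash
python3 -c "
from h import *
print(get_state()['tcp_pos'],plane('side',cc((244,410),(265,60),4),.0925))
print(proj('side',[.570,-.1552,.0925]),proj('side',[.5676,-.1553,.0925]), cc((244,410),(265,60),4))"
```

```text
[ 0.5676 -0.1553  0.1698] [ 0.566  -0.1553  0.0925]
[324.1013 162.0189] [325.0194 162.0668] [325.625, 162.125]
```

```bash
python3 -m crank '[{"dx":-3,"dy":0,"dz":10,"wx":0,"wy":0,"wz":0,"hand":0},{"dx":0,"dy":0,"dz":10,"wx":0,"wy":0,"wz":0,"hand":0},{"dx":0,"dy":0,"dz":7,"wx":0,"wy":0,"wz":0,"hand":0},{"dx":0,"dy":0,"dz":0,"wx":0,"wy":0,"wz":0,"hand":0},{"dx":0,"dy":0,"dz":0,"wx":0,"wy":0,"wz":0,"hand":0}]' 40;  python3 -c "
from h import *
b=cv2.resize(optics.capture('side')[110:210,265:395],None,fx=5,fy=5,interpolation=2)[:,:]
s=get_state();print(s['tcp_pos'],s['contact_force'])
cv2.imwrite('pics/b7.png',b[:600])"
```

```text
time_s: 10.52
tcp_pos: [0.5706, -0.1562, 0.1427]
eef_rot: [-180.0, 0.0, 179.8]
contact_force: [1.2, 1.9, -0.3]
gripper_width: 0.0151
[ 0.5707 -0.1562  0.1428] [0.0703 0.4168 0.3475]
```

View pics/b7.png

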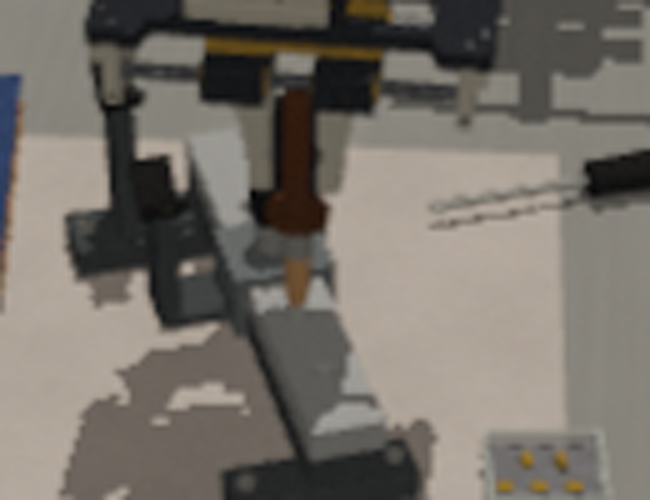

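The tip (crop 298,307) is right over the hole (299,314). Lowering gently.

```bash
python3 -m crank '[{"dx":0,"dy":0.5,"dz":3,"wx":0,"wy":0,"wz":0,"hand":0},{"dx":0,"dy":0,"dz":2,"wx":0,"wy":0,"wz":0,"hand":0},{"dx":0,"dy":0,"dz":0,"wx":0,"wy":0,"wz":0,"hand":0}]' 40; python3 -m crank '[{"dx":0,"dy":0,"dz":1.5,"wx":0,"wy":0,"wz":0,"hand":0},{"dx":0,"dy":0,"dz":0,"wx":0,"wy":0,"wz":0,"hand":0},{"dx":0,"dy":0,"dz":0,"wx":0,"wy":0,"wz":0,"hand":0}]' 40
```

```text
time_s: 10.95
tcp_pos: [0.5705, -0.1556, 0.1375]
eef_rot: [-180.0, -0.0, 179.8]
contact_force: [-0.4, -0.8, -1.1]
gripper_width: 0.0153
time_s: 11.32
tcp_pos: [0.5708, -0.1557, 0.1371]
eef_rot: [-180.0, 0.1, 179.8]
contact_force: [-2.7, 0.3, 7.7]
gripper_width: 0.0155
```

```bash
python3 -m crank '[{"dx":0,"dy":0,"dz":0,"wx":0,"wy":0,"wz":0,"hand":0},{"dx":0,"dy":0,"dz":0,"wx":0,"wy":0,"wz":0,"hand":0}]';  python3 -c "
from h import *
b=cv2.resize(optics.capture('side')[110:210,265:395],None,fx=5,fy=5,interpolation=2)[:,:]
s=get_state();print(s['tcp_pos'],s['contact_force'])
cv2.imwrite('pics/b8.png',b[:600])"
```

```text
time_s: 11.58
tcp_pos: [0.5708, -0.1557, 0.1371]
eef_rot: [-180.0, 0.1, 179.8]
contact_force: [-2.5, 1.3, 7.9]
gripper_width: 0.0155
[ 0.5708 -0.1557  0.1372] [-1.2868  0.3297  7.7079]
```

View pics/b8.png

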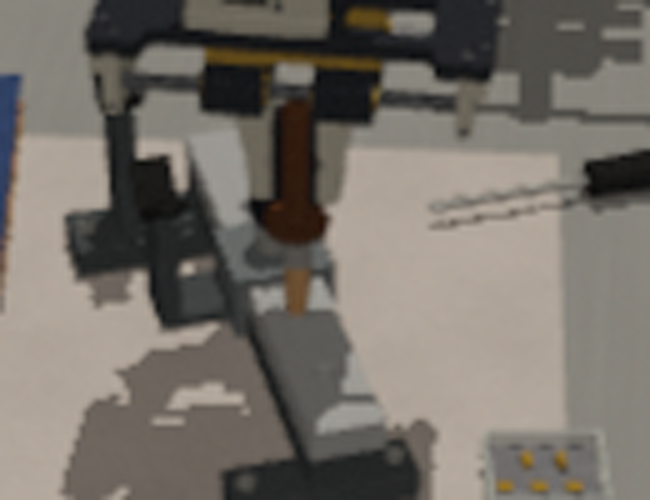

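Contact at 7.7 N, but the tip edge suggests it is 1–3 mm off centre. I'll re-dab nudged slightly toward the centre.

```bash
python3 -m crank '[{"dx":0,"dy":0,"dz":-4,"wx":0,"wy":0,"wz":0,"hand":0},{"dx":1,"dy":1.5,"dz":0,"wx":0,"wy":0,"wz":0,"hand":0},{"dx":0,"dy":0,"dz":0,"wx":0,"wy":0,"wz":0,"hand":0},{"dx":0,"dy":0,"dz":2.5,"wx":0,"wy":0,"wz":0,"hand":0},{"dx":0,"dy":0,"dz":2,"wx":0,"wy":0,"wz":0,"hand":0},{"dx":0,"dy":0,"dz":0,"wx":0,"wy":0,"wz":0,"hand":0},{"dx":0,"dy":0,"dz":0,"wx":0,"wy":0,"wz":0,"hand":0}]';  python3 -c "
from h import *
b=cv2.resize(optics.capture('side')[110:210,265:395],None,fx=5,fy=5,interpolation=2)[:,:]
s=get_state();print(s['tcp_pos'],s['contact_force'])
cv2.imwrite('pics/b9.png',b[:600])"
```

```text
time_s: 12.5
tcp_pos: [0.5694, -0.154, 0.1354]
eef_rot: [180.0, -0.0, 179.7]
contact_force: [0.2, 1.2, -0.3]
gripper_width: 0.0154
[ 0.5694 -0.154   0.1355] [ 0.3478  0.8304 -0.5308]
```

View pics/b9.png

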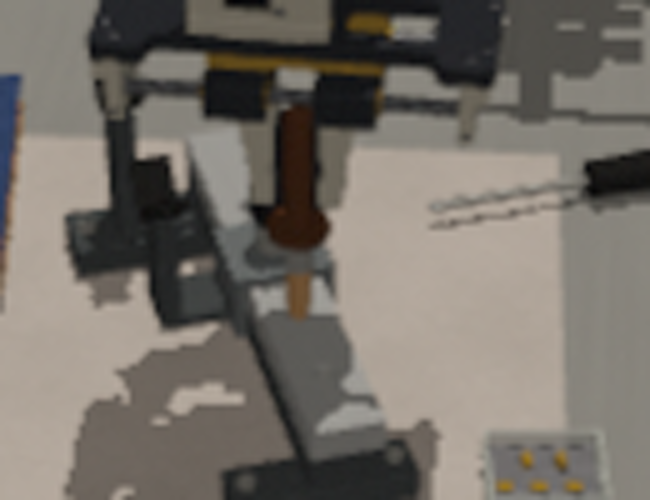

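The tip is now inside the hole mouth: no resistance 2 mm lower than before. Pressing gently until it touches.

```bash
python3 -m crank '[{"dx":0,"dy":0,"dz":1.5,"wx":0,"wy":0,"wz":0,"hand":0},{"dx":0,"dy":0,"dz":0,"wx":0,"wy":0,"wz":0,"hand":0},{"dx":0,"dy":0,"dz":0,"wx":0,"wy":0,"wz":0,"hand":0}]'; python3 -m crank '[{"dx":0,"dy":0,"dz":1.5,"wx":0,"wy":0,"wz":0,"hand":0},{"dx":0,"dy":0,"dz":0,"wx":0,"wy":0,"wz":0,"hand":0},{"dx":0,"dy":0,"dz":0,"wx":0,"wy":0,"wz":0,"hand":0}]'
```

```text
time_s: 12.92
tcp_pos: [0.5696, -0.154, 0.1341]
eef_rot: [180.0, 0.0, 179.7]
contact_force: [0.3, 2.3, 0.8]
gripper_width: 0.0156
time_s: 13.3
tcp_pos: [0.5696, -0.1539, 0.1326]
eef_rot: [180.0, 0.0, 179.7]
contact_force: [0.7, 4.0, 0.7]
gripper_width: 0.0155
```

```bash
python3 -m crank '[{"dx":0,"dy":0,"dz":-10,"wx":0,"wy":0,"wz":0,"hand":0},{"dx":0,"dy":0,"dz":-30,"wx":0,"wy":0,"wz":0,"hand":0},{"dx":0,"dy":0,"dz":-30,"wx":0,"wy":0,"wz":0,"hand":0}]'; python3 -c "
from h import *
plan([.504,.2002,.195],179.7,8)"
```

```text
time_s: 13.68
tcp_pos: [0.5692, -0.1547, 0.2038]
eef_rot: [-179.9, -0.1, 179.7]
contact_force: [0.0, -0.4, 0.0]
gripper_width: 0.015
pos [ 0.5692 -0.1547  0.2038] total rotvec [-0.0525 -0.0512  0.0487] world step [-65.1555 354.8847  -8.7942]
0 d [ 8.3 44.3  1.1] w [-0.01 -0.01  0.01]
1 d [ 8.3 44.3  1.1] w [-0.01 -0.01  0.01]
2 d [ 8.3 44.3  1.1] w [-0.01 -0.01  0.01]
3 d [ 8.4 44.3  1.1] w [-0.01 -0.01  0.01]
4 d [ 8.4 44.3  1.1] w [-0.01 -0.01  0.01]
5 d [ 8.4 44.3  1.1] w [-0.01 -0.01  0.01]
6 d [ 8.4 44.3  1.1] w [-0.01 -0.01  0.01]
7 d [ 8.4 44.3  1.1] w [-0.01 -0.01  0.01]
```

```bash
python3 -m crank '[{"dx":8,"dy":44,"dz":0,"wx":0,"wy":0,"wz":0,"hand":0},{"dx":8,"dy":44,"dz":0,"wx":0,"wy":0,"wz":0,"hand":0},{"dx":8.5,"dy":44.5,"dz":0,"wx":0,"wy":0,"wz":0,"hand":0},{"dx":8.5,"dy":44.5,"dz":0,"wx":0,"wy":0,"wz":0,"hand":0},{"dx":8.5,"dy":44.5,"dz":0,"wx":0,"wy":0,"wz":0,"hand":0},{"dx":8.5,"dy":44.5,"dz":0,"wx":0,"wy":0,"wz":0,"hand":0},{"dx":8.5,"dy":44.5,"dz":0,"wx":0,"wy":0,"wz":0,"hand":0},{"dx":8,"dy":44,"dz":0,"wx":0,"wy":0,"wz":0,"hand":0},{"dx":0,"dy":0,"dz":15,"wx":0,"wy":0,"wz":0,"hand":0},{"dx":0,"dy":0,"dz":15,"wx":0,"wy":0,"wz":0,"hand":0}]'; python3 -m crank '[{"dx":0,"dy":0,"dz":10,"wx":0,"wy":0,"wz":0,"hand":0},{"dx":0,"dy":0,"dz":0,"wx":0,"wy":0,"wz":0,"hand":0}]'; python3 -c "
from h import *
b=cv2.resize(optics.capture('side')[200:350,270:400],None,fx=4,fy=4,interpolation=2)
cv2.imwrite('pics/b10.png',b[:600])
plan([.504,.2002,.0925],179.7,1)"
```

```text
time_s: 14.92
tcp_pos: [0.5044, 0.2003, 0.172]
eef_rot: [-180.0, -0.0, 179.8]
contact_force: [-0.6, 0.1, -0.6]
gripper_width: 0.0154
time_s: 15.18
tcp_pos: [0.5043, 0.1993, 0.1616]
eef_rot: [-179.9, -0.1, 179.7]
contact_force: [-0.3, -0.1, 0.4]
gripper_width: 0.0152
pos [0.5047 0.1998 0.1623] total rotvec [-0.0474 -0.031  -0.0114] world step [ -0.689    0.4354 -69.7968]
0 d [ 0.7  0.5 69.8] w [-0.05 -0.03 -0.01]
```

View pics/b10.png

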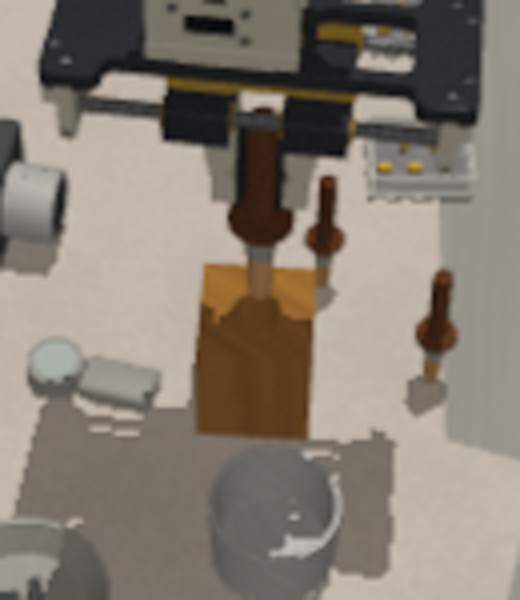

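```bash
python3 -m crank '[{"dx":0,"dy":0.5,"dz":15,"wx":0,"wy":0,"wz":0,"hand":0},{"dx":0,"dy":0,"dz":15,"wx":0,"wy":0,"wz":0,"hand":0},{"dx":0,"dy":0,"dz":0,"wx":0,"wy":0,"wz":0,"hand":0}]'; python3 -m crank '[{"dx":0,"dy":0,"dz":15,"wx":0,"wy":0,"wz":0,"hand":0},{"dx":0,"dy":0,"dz":12,"wx":0,"wy":0,"wz":0,"hand":0},{"dx":0,"dy":0,"dz":8,"wx":0,"wy":0,"wz":0,"hand":0},{"dx":0,"dy":0,"dz":3,"wx":0,"wy":0,"wz":0,"hand":0},{"dx":0,"dy":0,"dz":0,"wx":0,"wy":0,"wz":0,"hand":0}]'
```

```text
time_s: 15.6
tcp_pos: [0.5036, 0.2004, 0.1308]
eef_rot: [-179.9, -0.1, 179.7]
contact_force: [-0.0, -0.8, 0.1]
gripper_width: 0.0153
time_s: 16.23
tcp_pos: [0.5046, 0.2012, 0.0945]
eef_rot: [-180.0, -0.0, 179.8]
contact_force: [0.2, -0.0, -0.1]
gripper_width: 0.0153
```

```bash
python3 -m crank '[{"dx":0,"dy":-0.5,"dz":1.5,"wx":0,"wy":0,"wz":0,"hand":0},{"dx":0,"dy":0,"dz":1,"wx":0,"wy":0,"wz":0,"hand":0},{"dx":0,"dy":0,"dz":0,"wx":0,"wy":0,"wz":0,"hand":0}]'
```

```text
time_s: 16.6
tcp_pos: [0.5047, 0.2008, 0.0925]
eef_rot: [180.0, 0.0, 179.8]
contact_force: [-0.8, -0.1, 3.1]
gripper_width: 0.0152
```

Seated (3 N of support at the original height). Releasing and backing up.

```bash
python3 -m crank '[{"dx":0,"dy":0,"dz":0,"wx":0,"wy":0,"wz":0,"hand":60},{"dx":0,"dy":0,"dz":0,"wx":0,"wy":0,"wz":0,"hand":60},{"dx":0,"dy":0,"dz":0,"wx":0,"wy":0,"wz":0,"hand":60},{"dx":0,"dy":0,"dz":-20,"wx":0,"wy":0,"wz":0,"hand":60},{"dx":0,"dy":0,"dz":-35,"wx":0,"wy":0,"wz":0,"hand":80},{"dx":0,"dy":0,"dz":-40,"wx":0,"wy":0,"wz":0,"hand":100},{"dx":0,"dy":0,"dz":0,"wx":0,"wy":0,"wz":0,"hand":100}]'; python3 -c "
from h import *
b=cv2.resize(optics.capture('side')[200:350,270:400],None,fx=4,fy=4,interpolation=2)
cv2.imwrite('pics/b11.png',b[:600])
plan([.5893,-.2015,.150],112.6,9)"
```

```text
time_s: 17.48
tcp_pos: [0.5062, 0.2018, 0.1904]
eef_rot: [179.8, 0.3, 179.8]
contact_force: [0.3, -0.2, -1.1]
gripper_width: 0.0771
pos [0.5051 0.2012 0.1884] total rotvec [ 0.1848  0.0433 67.1483] world step [  84.1748 -402.7155  -38.3757]
0 d [ -9.5 -44.7   4.2] w [0.02 0.   7.46]
1 d [-15.3 -43.1   4.2] w [0.02 0.   7.46]
2 d [-20.7 -40.7   4.2] w [0.02 0.   7.46]
3 d [-25.8 -37.7   4.2] w [0.02 0.   7.46]
4 d [-30.5 -34.    4.2] w [0.02 0.   7.46]
5 d [-34.7 -29.8   4.2] w [0.02 0.   7.46]
6 d [-38.3 -25.    4.3] w [0.02 0.   7.46]
7 d [-41.2 -19.8   4.3] w [0.02 0.   7.46]
8 d [-43.4 -14.3   4.3] w [0.02 0.   7.46]
```

View pics/b11.png

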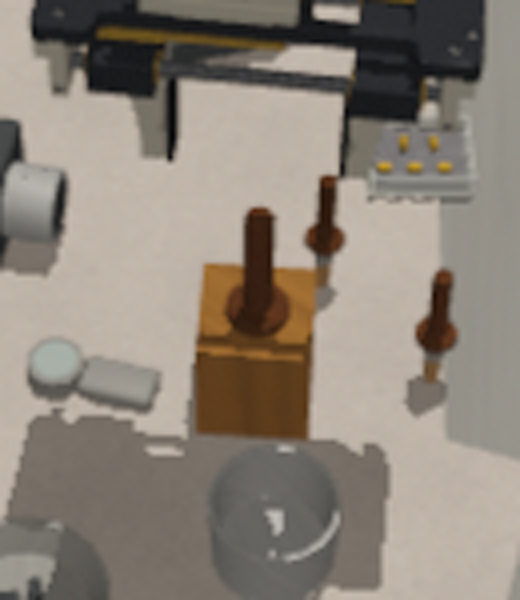

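The brush stands upright in its block (handle crop 258,215–310; collar on the top face). On to the knob.

```bash
python3 -m crank '[{"dx":-9.5,"dy":-44.5,"dz":0,"wx":0,"wy":0,"wz":7.5,"hand":100},{"dx":-15,"dy":-43,"dz":0,"wx":0,"wy":0,"wz":7.5,"hand":100},{"dx":-20.5,"dy":-40.5,"dz":0,"wx":0,"wy":0,"wz":7.5,"hand":100},{"dx":-26,"dy":-37.5,"dz":0,"wx":0,"wy":0,"wz":7.5,"hand":100},{"dx":-30.5,"dy":-34,"dz":0,"wx":0,"wy":0,"wz":7.5,"hand":100},{"dx":-34.5,"dy":-30,"dz":0,"wx":0,"wy":0,"wz":7.5,"hand":100},{"dx":-38.5,"dy":-25,"dz":0,"wx":0,"wy":0,"wz":7.5,"hand":100},{"dx":-41,"dy":-20,"dz":0,"wx":0,"wy":0,"wz":7.5,"hand":100},{"dx":-43.5,"dy":-14.5,"dz":0,"wx":0,"wy":0,"wz":7.2,"hand":100},{"dx":0,"dy":0,"dz":0,"wx":0,"wy":0,"wz":0,"hand":100}]';python3 -m crank '[{"dx":0,"dy":0,"dz":0,"wx":0,"wy":0,"wz":0,"hand":100}]'; python3 -c "
from h import *
b=cv2.resize(optics.capture('side')[60:210,265:395],None,fx=4,fy=4,interpolation=2)
cv2.imwrite('pics/b12.png',b[:600]);print(get_state()['eef_rot'])
plan([.5893,-.2008,.0815],112.6,1)"
```

```text
time_s: 18.77
tcp_pos: [0.5862, -0.2044, 0.1848]
eef_rot: [-179.8, -0.1, 112.3]
contact_force: [0.4, 0.6, 0.4]
gripper_width: 0.0878
time_s: 18.9
tcp_pos: [0.5862, -0.2018, 0.1857]
eef_rot: [-179.9, -0.1, 112.5]
contact_force: [-1.2, -0.2, 0.3]
gripper_width: 0.0875
[-179.9264   -0.0508  112.5999]
pos [ 0.5864 -0.2013  0.1861] total rotvec [-0.0736 -0.0508 -0.0001] world step [   2.9436    0.4697 -104.6175]
0 d [ -0.8   3.  104.6] w [-0.07 -0.05 -0.  ]
```

View pics/b12.png

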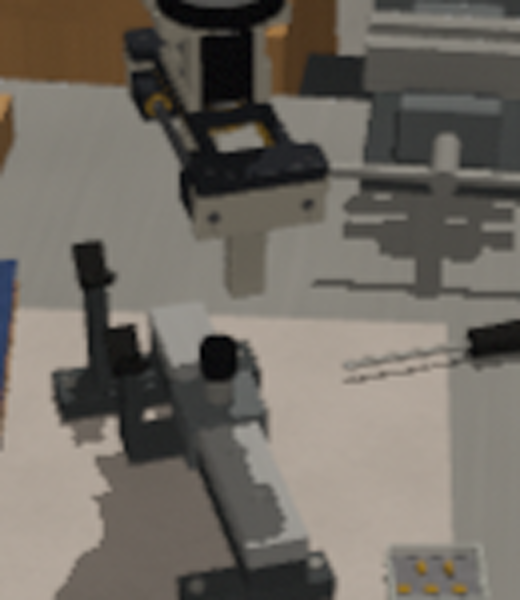

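```bash
python3 -m crank '[{"dx":-1,"dy":3,"dz":15,"wx":0,"wy":0,"wz":0,"hand":100},{"dx":0,"dy":0,"dz":25,"wx":0,"wy":0,"wz":0,"hand":100},{"dx":0,"dy":0,"dz":25,"wx":0,"wy":0,"wz":0,"hand":100},{"dx":0,"dy":0,"dz":22,"wx":0,"wy":0,"wz":0,"hand":100},{"dx":0,"dy":0,"dz":12,"wx":0,"wy":0,"wz":0,"hand":50},{"dx":0,"dy":0,"dz":4,"wx":0,"wy":0,"wz":0,"hand":50},{"dx":0,"dy":0,"dz":0,"wx":0,"wy":0,"wz":0,"hand":50},{"dx":0,"dy":0,"dz":0,"wx":0,"wy":0,"wz":0,"hand":50}]' 50; python3 -c "
from h import *
b=cv2.resize(optics.capture('side')[60:210,265:395],None,fx=4,fy=4,interpolation=2)
cv2.imwrite('pics/b13.png',b[:600]);print(get_state()['contact_force'])
a=cv2.resize(optics.capture('top')[120:230,320:450],None,fx=4,fy=4);cv2.imwrite('pics/a13.png',a)
plan([.5893,-.2008,.0815],112.6,1)"
```

```text
time_s: 19.95
tcp_pos: [0.5906, -0.2016, 0.0849]
eef_rot: [179.9, 0.0, 112.6]
contact_force: [-0.2, -0.4, 0.4]
gripper_width: 0.0532
[-0.6372  0.5713  0.7363]
pos [ 0.5905 -0.2017  0.0848] total rotvec [ 0.0681  0.0349 -0.0506] world step [-1.1853  0.855  -3.3312]
0 d [ 1.2 -0.8  3.3] w [ 0.07  0.03 -0.05]
```

View pics/b13.png

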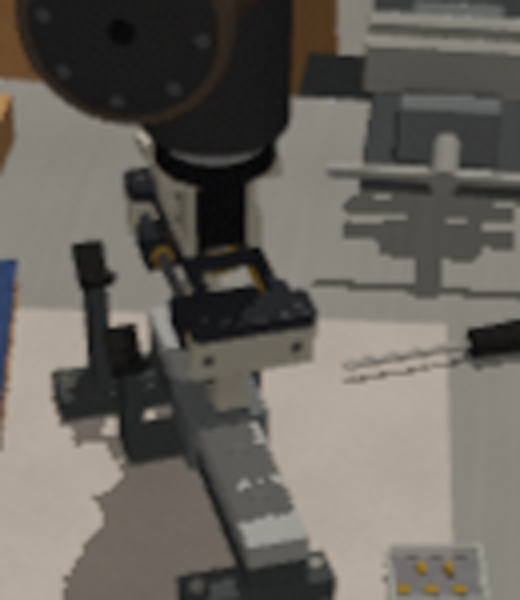

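```bash
python3 -m crank '[{"dx":1,"dy":-1,"dz":2,"wx":0,"wy":0,"wz":0,"hand":50},{"dx":0,"dy":0,"dz":0,"wx":0,"wy":0,"wz":0,"hand":0},{"dx":0,"dy":0,"dz":0,"wx":0,"wy":0,"wz":0,"hand":0},{"dx":0,"dy":0,"dz":0,"wx":0,"wy":0,"wz":0,"hand":0},{"dx":0,"dy":0,"dz":0,"wx":0,"wy":0,"wz":0,"hand":0},{"dx":0,"dy":0,"dz":0,"wx":0,"wy":0,"wz":0,"hand":0},{"dx":0,"dy":0,"dz":0,"wx":0,"wy":0,"wz":0,"hand":0}]' 50
```

```text
time_s: 20.92
tcp_pos: [0.5888, -0.201, 0.0821]
eef_rot: [180.0, -0.0, 112.6]
contact_force: [-0.2, 1.1, 0.5]
gripper_width: 0.0248
```

Knob gripped with little side force. Now lifting in small steps.

```bash
python3 -m crank '[{"dx":0,"dy":0,"dz":-4,"wx":0,"wy":0,"wz":0,"hand":0},{"dx":0,"dy":0,"dz":-4,"wx":0,"wy":0,"wz":0,"hand":0},{"dx":0,"dy":0,"dz":0,"wx":0,"wy":0,"wz":0,"hand":0}]' 55; python3 -m crank '[{"dx":0,"dy":0,"dz":-3,"wx":0,"wy":0,"wz":0,"hand":0},{"dx":0,"dy":0,"dz":-1,"wx":0,"wy":0,"wz":0,"hand":0},{"dx":0,"dy":0,"dz":0,"wx":0,"wy":0,"wz":0,"hand":0},{"dx":0,"dy":0,"dz":0,"wx":0,"wy":0,"wz":0,"hand":0}]' 55
```

```text
time_s: 21.3
tcp_pos: [0.5887, -0.201, 0.0899]
eef_rot: [-180.0, -0.0, 112.5]
contact_force: [1.5, -0.3, -8.1]
gripper_width: 0.0247
time_s: 21.8
tcp_pos: [0.5886, -0.2009, 0.0939]
eef_rot: [-180.0, -0.0, 112.5]
contact_force: [2.5, 0.9, -9.5]
gripper_width: 0.0248
```

```bash
python3 -m crank '[{"dx":6,"dy":0,"dz":0,"wx":0,"wy":0,"wz":0,"hand":0},{"dx":10,"dy":0,"dz":0,"wx":0,"wy":0,"wz":0,"hand":0},{"dx":12,"dy":0,"dz":0,"wx":0,"wy":0,"wz":0,"hand":0},{"dx":12,"dy":0,"dz":0,"wx":0,"wy":0,"wz":0,"hand":0},{"dx":10,"dy":0,"dz":0,"wx":0,"wy":0,"wz":0,"hand":0},{"dx":0,"dy":0,"dz":0,"wx":0,"wy":0,"wz":0,"hand":0},{"dx":0,"dy":0,"dz":0,"wx":0,"wy":0,"wz":0,"hand":0}]' 55;python3 -c "
from h import *
b=cv2.resize(optics.capture('side')[60:210,265:395],None,fx=4,fy=4,interpolation=2)
cv2.imwrite('pics/b14.png',b[:600])
s=get_state();d=np.array([np.cos(np.radians(112.6)),np.sin(np.radians(112.6))]);v=s['tcp_pos'][:2]-[.5887,-.2010];print(s['tcp_pos'],v@d,v@[-d[1],d[0]],s['contact_force'],s['gripper_width'])"
```

```text
time_s: 22.68
tcp_pos: [0.5693, -0.1544, 0.0939]
eef_rot: [-180.0, -0.0, 112.6]
contact_force: [1.6, 2.7, -9.3]
gripper_width: 0.0248
[ 0.5693 -0.1546  0.0939] 0.05030908566209899 7.006499947196156e-05 [ 1.2902  2.9802 -9.28  ] 0.025103705521616063
```

View pics/b14.png

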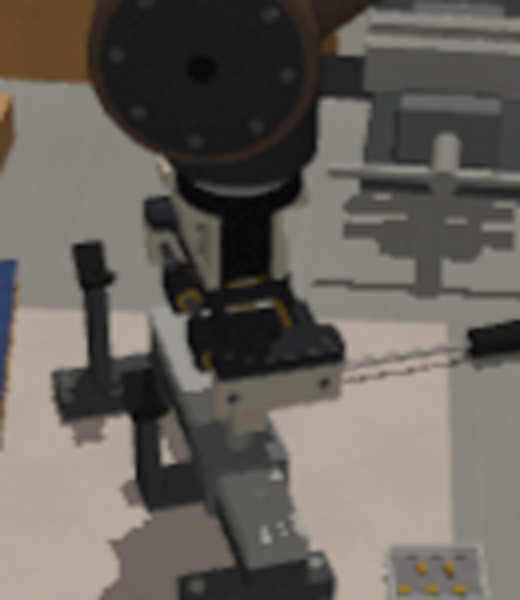

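The section moved with the knob, about 50 mm by TCP. Lowering in stages.

```bash
python3 -m crank '[{"dx":0,"dy":0,"dz":3,"wx":0,"wy":0,"wz":0,"hand":0},{"dx":0,"dy":0,"dz":2.5,"wx":0,"wy":0,"wz":0,"hand":0},{"dx":0,"dy":0,"dz":0,"wx":0,"wy":0,"wz":0,"hand":0},{"dx":0,"dy":0,"dz":0,"wx":0,"wy":0,"wz":0,"hand":0}]' 55; python3 -m crank '[{"dx":0,"dy":0,"dz":3,"wx":0,"wy":0,"wz":0,"hand":0},{"dx":0,"dy":0,"dz":2.5,"wx":0,"wy":0,"wz":0,"hand":0},{"dx":0,"dy":0,"dz":0,"wx":0,"wy":0,"wz":0,"hand":0},{"dx":0,"dy":0,"dz":0,"wx":0,"wy":0,"wz":0,"hand":0}]' 55
```

```text
time_s: 23.22
tcp_pos: [0.5695, -0.155, 0.0886]
eef_rot: [-180.0, 0.0, 112.5]
contact_force: [0.5, 1.4, -7.4]
gripper_width: 0.0253
time_s: 23.72
tcp_pos: [0.5696, -0.155, 0.0832]
eef_rot: [-180.0, 0.0, 112.6]
contact_force: [-0.4, -0.2, -7.5]
gripper_width: 0.0251
```

The pin is in the hole: the spring still pulls 7 N, well below rail-top level. Going fully home with a light push.

```bash
python3 -m crank '[{"dx":0,"dy":0,"dz":1,"wx":0,"wy":0,"wz":0,"hand":0},{"dx":0,"dy":0,"dz":0,"wx":0,"wy":0,"wz":0,"hand":0},{"dx":0,"dy":0,"dz":0,"wx":0,"wy":0,"wz":0,"hand":0}]' 55; python3 -m crank '[{"dx":0,"dy":0,"dz":0.7,"wx":0,"wy":0,"wz":0,"hand":0},{"dx":0,"dy":0,"dz":0,"wx":0,"wy":0,"wz":0,"hand":0},{"dx":0,"dy":0,"dz":0,"wx":0,"wy":0,"wz":0,"hand":0}]' 55
```

```text
time_s: 24.1
tcp_pos: [0.5696, -0.155, 0.0822]
eef_rot: [180.0, 0.0, 112.6]
contact_force: [-0.0, 0.2, -5.6]
gripper_width: 0.0249
time_s: 24.48
tcp_pos: [0.5697, -0.155, 0.082]
eef_rot: [180.0, 0.0, 112.6]
contact_force: [-3.7, -0.3, 4.8]
gripper_width: 0.0251
```

```bash
python3 -c "
from h import *
cv2.imwrite('pics/s15.png',optics.capture('side'));cv2.imwrite('pics/t15.png',optics.capture('top'))
s=get_state();print(s['tcp_pos'],s['contact_force'],s['time_s'])"
```

```text
[ 0.5697 -0.155   0.082 ] [-4.1167  0.6266  6.0141] 24.575
```

View pics/s15.png

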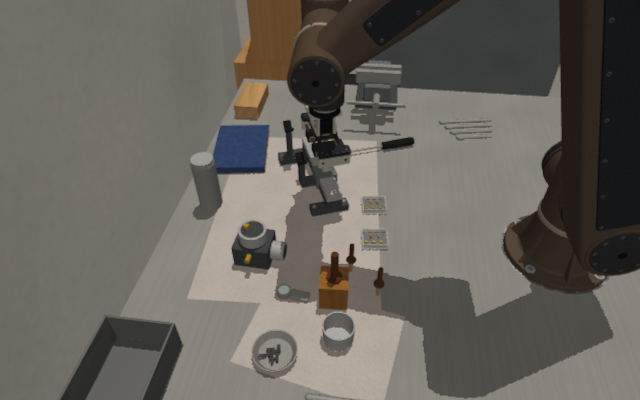

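View pics/t15.png

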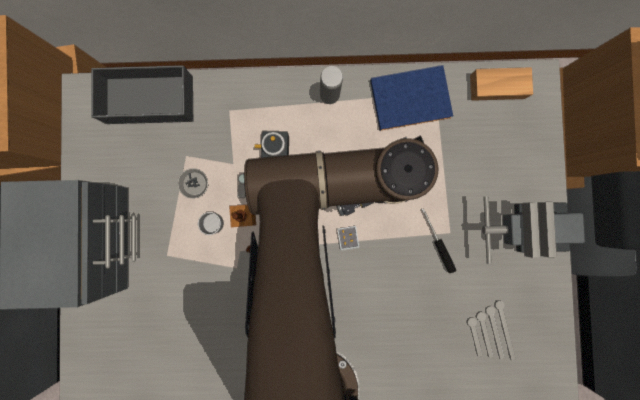

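The side view shows the brush standing in its block (335,264), the pot upright in place (338,331) and the other things on the bench unmoved. The section sits one hole on and the gripper is on the knob. Handing in.

```bash
python3 -c "
from plant import order
print(order.close_job())"
```

```text
the job is handed in; nothing more can be done
None
```

The cradle is widened by one hole, and I handed the job in at about 24.6 s while still gripping the knob. No verdict came back.

- **Grease dip:** I took the largest brush from its block and lowered the tip to about 2 mm above the pot floor (worked out from the arm height) without touching it.
- **Dab:** The first touch landed on the hole's edge with 7.7 N, about 1–2 mm off. I lifted, shifted the tip and dabbed again, and it went about 4–5 mm into the next hole.
- **Brush return:** The brush went back into its block at its original height, with 3 N of support. The pictures show it upright.
- **Lock plunger:** I lifted the knob about 12 mm against about 9 N of spring pull and slid the section 50 mm. The spring was still pulling as I lowered it, so the pin was dropping into the hole. It stopped within 0.1 mm of its starting height, and I left it with about 5 N of downward push.
- **Last checks:** The side view shows the pot upright in place and the other things unmoved; the arm hid part of the top view. There is a sideways force of about 4 N on the tool at the end. The pin itself was hidden under the gripper, so "fully home" rests on the height and force readings.

My first move was refused because rows need every key; nothing moved.

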